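# Bolt the yellow craft chest

### The job

The craft session is over, so bolt the yellow chest shut: lift the red handle of its slide bolt up out of its notch, slide the bolt across into the keeper on the other lid leaf, and let the handle drop fully into the notch at that end, then let go. The blue chest is bolted already: leave its bolt alone.

Things in the scene. Friction and masses are not known exactly. Their poses are not given: they have to be found in the camera images.
- yellow_handle (a point): Middle of the red sleeve (14 mm thick, 38 mm long) on the handle of the bolt that lies on the YELLOW-lidded chest: 60 mm from the rod's centre line, 34 mm above the bare lid while down. y: level, along the rod, the way it slides to shut. Handle down: z is up, -x points from rod to handle end, rising 10 degrees outwards. The frame turns with the handle. Chest fixed, lid 110 mm above the table.
- yellow_slide (a joint): Slide of the yellow chest's bolt in m, along +y of yellow_handle: 0 open, 0.070 stop at the shut end. The handle is in the open notch from 0 to 0.014, in the shut notch from 0.056 to 0.070 (middle 0.063). Friction about 1 N; stays where left. Rod 14 mm thick, its centre line 24 mm above the lid; on the shut side it enters a steel keeper on the other lid leaf.
- yellow_turn (a joint): Lift of that handle in rad, swinging about the rod's centre line: 0 lying down in a notch, upper stop 1.1; falls by its own weight (about 60 g). The steel rail with the two notches stands 18 to 26 mm from the rod's centre line, on the handle's side, its top 36 mm above the lid; between the notches the handle (10 mm bar) passes only when lifted 0.62 or more; 0.8 is comfortable.
- blue_turn (a joint): The same handle angle for the bolt on the BLUE-lidded chest, of the same shape and size (220 x 300 mm, 110 mm high), which stands to the left or right of the yellow one and is bolted already: 0 = down in its notch. To be left alone.

How it is judged:
On the way, in this order (a step that is already met when the one before it is completed fails the run):
1. the yellow bolt's handle is lifted out of the open notch (value of joint yellow_turn above 0.45 rad and value of joint yellow_slide below 0.05 m), for 0.05 s.
2. the yellow bolt is slid across to the shut end (value of joint yellow_slide above 0.054 m), for 0.05 s.
At the end, for the whole second after the job is handed in: The yellow bolt is slid to the shut end (at least 54 of its 70 mm) and its handle has dropped into the shut notch (within 0.17 rad of fully down); the blue bolt's handle is down (value of joint yellow_slide above 0.054 m and value of joint each of yellow_turn, blue_turn below 0.17 rad); the robot touches nothing.
It fails at once if the blue bolt's handle is lifted (value of joint blue_turn above 0.4 rad).
It also fails if it takes over 38 s, if anything falls off the work surface, if the arm or the gripper's body presses on something with over 40 N, if the wrist force passes 120 N, or if a joint passes its speed limit or range.

### The arm

A 7-joint arm with a two-finger parallel gripper is mounted at the origin on the work surface. World frame = base frame: x ahead of the robot, y to its left, z up, the work surface at z = 0. Lengths are in m, angles in rad, forces in N, time in s.
With the tool pointing down it reaches from about 0.425 to 0.875 m from the base axis. Payload 8.4 kg.
Tool frame: the origin (TCP) lies on the centre line of the jaws, within the pads' length; the fingertips stand 19 mm ahead of it and the grasp point (between the pads) is the TCP; y points along the fingers, z is the direction in which the jaws open and shut, and the axes are right-handed (so a half turn about y gives the same grasp; the last joint's range is limited). The gripper opens to 87 mm and grips with 3 to 60 N. Pads are 19 mm wide; open, the fingers measure 117 mm over their backs; the gripper's body (75 mm by 190 mm) begins 51 mm behind the grasp point.
Start: joints at [1.043, 0.333, 0.04, 1.465, -0.013, 1.343, -0.059], TCP at [0.27, -0.591, 0.242] pointing down, gripper open.
Joint ranges: [-2.58, 2.58], [-0.38, 2.09], [-1.3, 1.39], [0.25, 2.4], [-1.5, 4.64], [0.08, 2.09], [-2.65, 2.65]. Speed limits (rad/s): [2.22, 2.22, 2.79, 2.79, 3.14, 3.14, 3.14].

### API

Orientations are given as a unit quaternion [x, y, z, w].
In Python, from plant import manip gives the robot as it stands.
- The arm moves only by the tool drive_tool, never from a script. Its argument "moves" is a list that holds one entry, the list of rows, each a list of 6 numbers: the shift along the tool's x, y, z in units of 0.02 m (1.0 is 0.02 m), then the turn, a rotation vector about the tool's x, y, z in units of 8 degrees (1.0 is 8 degrees). In form: [[[dx, dy, dz, rx, ry, rz], ...]]. A call has 1 to 5 rows; each row shifts and turns the commanded pose from where the row before left it, along the tool's axes as they then stand; what a row does not reach is not made up. A row lasts 1/8 s, in which the tool goes at most 62.5 mm and 10.7 degrees, less where a joint would pass 70% of its speed; a pose out of reach is approached as far as the arm can. A call with a number of a shift or a turn outside -1 to 1 is refused whole. A call with a gripper value outside its range is refused whole. "jaw" is the gripper command: -1 is shut, 1 is fully open, values between are in proportion, set as the call begins (left out, the last holds). The fingers move at their own pace and stop on an object; the grip force is fixed at half the most. Time passes only in rows, so rows that do not move let the fingers close. It gives the time, the measured TCP pose, the force and the opening at its end, in the units of the state.
- manip.sense(): the state, without advancing time (a new reading comes with each control period).
- manip.read_camera(name): name is "scene" or "top" or "wrist"; returns a dict with "img" (400x640x3 uint8, red, green, blue), "depth" (400x640 float32, m along the optical axis (not along the pixel's ray), 0 where there is no reading), "fov_y" (degrees; the focal length in pixels is half the picture's height over the tangent of half this angle, whatever the lens; pixels are square), "cx", "cy" (the principal point, pixels), "rvec" (rotation vector, rad) and "tvec" (3), from world to camera coordinates, as OpenCV has them; the wrist camera has in their place "T_tool_cam" (4x4, takes a point from camera to tool coordinates, whose origin is the TCP and whose axes are the tool frame's). Camera axes: x right, y down, z forward; pixel columns grow to the right and rows downward; lengths in m; the calibration is good to about 2 mm. A picture is of the moment at which its call begins: read the wrist's pose just before it.
- manip.hand_in(): hands the job in, once; it reports no verdict.
The state is a dict: "clock": time; "q": joint angles; "joint_velocities": joint speeds; "joint_efforts": joint torques, N m; "position": TCP position; "tcp_rot": TCP orientation; "ft_force": force on the tool from outside, world axes, zero at the start; "moment": the same for the moment, N m; "finger_gap": finger opening in m.
Only numpy, scipy, OpenCV 4.12 (cv2) and the standard library are available. Lean on these libraries where they do the work, as an engineer would, in place of code of your own. Each camera call takes 0.05 s, during which the arm holds its last target.

## Working session

There is one attempt and no reset: what is moved stays moved. The work goes in short steps, Python scripts to look and compute and a tool call to move; the robot and the scene stay as the last step left them, time stands still between calls to the robot, and variables do not carry over. Pictures are saved under pics/ and viewed, and the job is handed in when it is done.

Besides the shell and the picture viewer there is one more tool, called after ">>>" by a JSON object that holds its "op" and its "data". drive_tool: Moves the arm, as the interface text tells. Its arguments: {"type":"object","properties":{"moves":{"type":"array","items":{"type":"array","items":{"type":"array","items":{"type":"number","minimum":-1,"maximum":1}}}},"jaw":{"type":"number"}},"required":["moves"]}

```bash
ls; mkdir -p pics
python3 - <<'E'
from plant import manip
import cv2,numpy as np
s=manip.sense();print(s)
for n in ("scene","top","wrist"):
    c=manip.read_camera(n)
    cv2.imwrite(f"pics/{n}0.png",c["img"][:,:,::-1]);np.savez(f"{n}0.npz",**c)
    print(n,{k:v for k,v in c.items() if k not in("img","depth")})
E
```

```text
pics
{'clock': 0.0, 'q': array([ 1.04280053,  0.33393334,  0.03986192,  1.4662371 , -0.01340065,
        1.34329164, -0.0584997 ]), 'joint_velocities': array([ 1.56083798e-05, -1.28872997e-03,  1.52717386e-03,  5.80359313e-04,
        4.14119597e-05, -2.04079830e-04,  6.84470026e-04]), 'joint_efforts': array([ 8.93542638e-04, -6.56345558e+01,  1.33613605e+00, -4.03805852e+01,
       -5.95197827e-02,  4.46672528e-02,  1.52805042e-04]), 'position': array([ 0.27006204, -0.59077805,  0.24066131]), 'tcp_rot': array([-0.15059829,  0.69146236, -0.69037269,  0.15028476]), 'ft_force': array([-0.05015345, -0.31969429,  0.45263805]), 'moment': array([ 0.00114866, -0.02475688, -0.03064206]), 'finger_gap': 0.0867874480297539}
scene {'fov_y': 50.6927676851214, 'cx': 317.1160348264862, 'cy': 201.80511221957926, 'rvec': array([ 0.74323733,  2.46736065, -1.29390899]), 'tvec': array([0.55146479, 0.01535864, 1.12999719])}
top {'fov_y': 43.91947009733208, 'cx': 319.3217019725468, 'cy': 196.80386563177768, 'rvec': array([ 2.13010233, -2.18043744,  0.071611  ]), 'tvec': array([-0.06352029,  0.57104892,  0.95307776])}
wrist {'fov_y': 64.33919532163827, 'cx': 323.8578573753374, 'cy': 200.13250128215302, 'T_tool_cam': array([[-1.17516054e-04,  9.69496753e-01,  2.45104127e-01,
        -6.73694126e-02],
       [-9.44326786e-04, -2.45104127e-01,  9.69496300e-01,
        -1.42118890e-01],
       [ 9.99999547e-01, -1.17527013e-04,  9.44325423e-04,
        -3.01191302e-04],
       [ 0.00000000e+00,  0.00000000e+00,  0.00000000e+00,
         1.00000000e+00]])}
```

View pics/scene0.png

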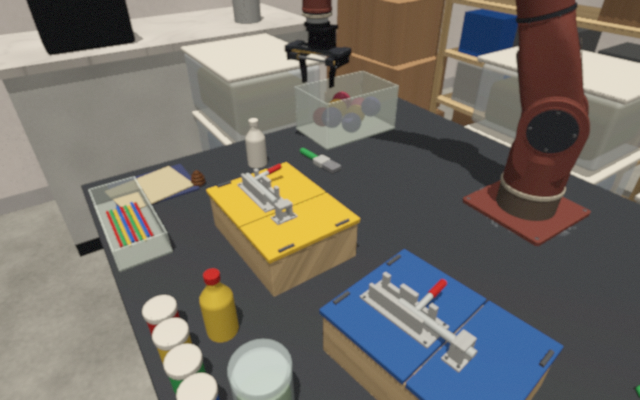

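View pics/top0.png

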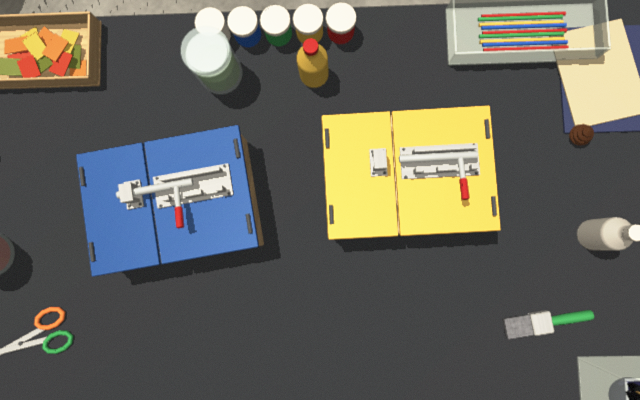

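The top view shows the yellow chest on the right with its red sleeve at about (464,188), pointing towards the robot. The keeper is to its left at (379,161). The blue chest is on the left, with its sleeve at (179,216). Next I'll measure these.

```bash
cat > h.py <<'E'
import numpy as np,cv2
from scipy.spatial.transform import Rotation as R
def world(c,uv):
    uv=np.atleast_2d(uv).astype(int)
    f=200/np.tan(np.radians(float(c["fov_y"]))/2)
    d=c["depth"][uv[:,1],uv[:,0]]
    p=np.c_[(uv[:,0]-c["cx"])/f*d,(uv[:,1]-c["cy"])/f*d,d]
    Rm=cv2.Rodrigues(np.array(c["rvec"]))[0]
    return (p-c["tvec"])@Rm
def red(c,box):
    im=c["img"].astype(int);u0,v0,u1,v1=box
    m=(im[:,:,0]>120)&(im[:,:,1]<60)&(im[:,:,2]<70)&(c["depth"]>0)
    vs,us=np.nonzero(m);k=(us>=u0)&(us<u1)&(vs>=v0)&(vs<v1)
    return np.c_[us[k],vs[k]]
E
python3 - <<'E'
from h import *
c=np.load("top0.npz");im=c["img"]
cv2.imwrite("pics/topcrop.png",cv2.resize(im[95:250,310:510,::-1],None,fx=4,fy=3.8,interpolation=cv2.INTER_CUBIC)[:600])
uv=red(c,(440,160,490,215));w=world(c,uv);print("top red",len(uv),uv.min(0),uv.max(0),w.mean(0),w.min(0),w.max(0))
u,s,vt=np.linalg.svd(w-w.mean(0));print(vt[0],s)
for q in [(340,200),(370,220),(440,220),(480,220),(480,120),(340,130)]: print("lid",q,world(c,q))
for q in [(401,158),(410,157),(430,154),(450,152),(470,150),(379,155),(379,168)]: print("rod",q,world(c,q))
c=np.load("scene0.npz")
uv=red(c,(250,155,290,190));w=world(c,uv);print("scene red",len(uv),uv.min(0),uv.max(0),w.mean(0),w.min(0),w.max(0))
E
```

```text
top red 86 [460 179] [467 199] [ 0.56441262 -0.32837931  0.14935008] [ 0.54771791 -0.33394869  0.14364989] [ 0.5823086  -0.32356033  0.15626138]
[-0.9893759  -0.0437854   0.13862959] [0.09739724 0.03073561 0.01683342]
lid (340, 200) [[ 0.55447555 -0.11661892  0.10960507]]
lid (370, 220) [[ 0.51711639 -0.16944274  0.10971911]]
lid (440, 220) [[ 0.51413224 -0.29375074  0.11108856]]
lid (480, 220) [[ 0.51268582 -0.36565441  0.10645843]]
lid (480, 120) [[ 0.69393784 -0.37425527  0.11011017]]
lid (340, 130) [[ 0.68199991 -0.11987236  0.11422318]]
rod (401, 158) [[ 0.62281975 -0.22484941  0.14021074]]
rod (410, 157) [[ 0.62420254 -0.24061861  0.13995231]]
rod (430, 154) [[ 0.62859609 -0.27564807  0.13968903]]
rod (450, 152) [[ 0.63124454 -0.31060046  0.1392631 ]]
rod (470, 150) [[ 0.6373615  -0.35064677  0.1202711 ]]
rod (379, 155) [[ 0.62780234 -0.18595759  0.14793302]]
rod (379, 168) [[ 0.60629725 -0.18597005  0.13942159]]
scene red 41 [269 164] [279 172] [ 0.56648197 -0.32749535  0.14846843] [ 0.55234547 -0.33437717  0.14266456] [ 0.58108943 -0.32259138  0.15387256]
```

View pics/topcrop.png

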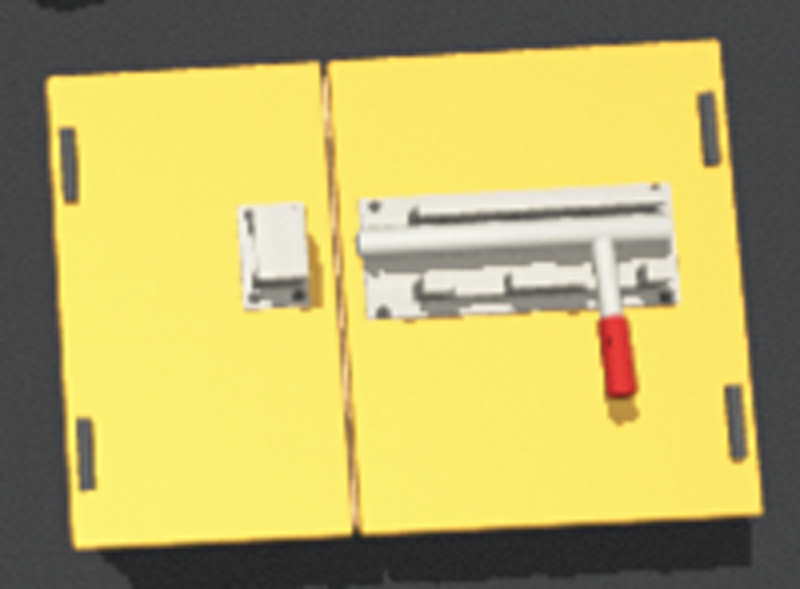

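View pics/wrist0.png

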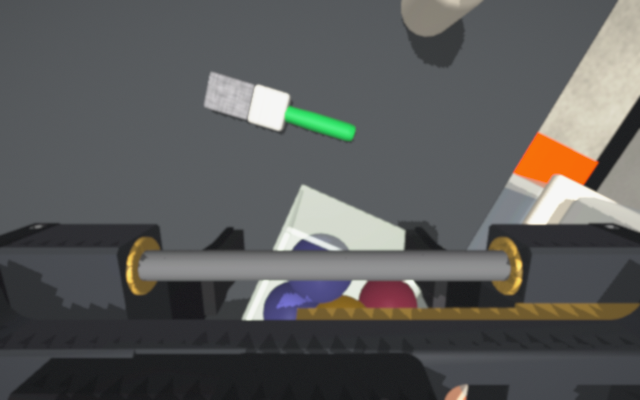

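Run:
```python
from h import *
c=np.load("top0.npz");im=c["img"]
hsv=cv2.cvtColor(im,cv2.COLOR_RGB2HSV)
m=(hsv[:,:,0]>20)&(hsv[:,:,0]<32)&(hsv[:,:,1]>120)&(hsv[:,:,2]>120)
vs,us=np.nonzero(m);k=(us>315)&(us<505)&(vs>95)&(vs<245);uv=np.c_[us[k],vs[k]]
w=world(c,uv);w=w[abs(w[:,2]-.11)<.006]
r=cv2.minAreaRect(w[:,:2].astype(np.float32));print(r)
# rod ridge direction: pixels high ~0.14 near rod
vs,us=np.mgrid[140:165,396:460];uv=np.c_[us.ravel(),vs.ravel()]
w=world(c,uv);w2=w[(abs(w[:,2]-.139)<.003)&(w[:,0]>.61)];l=cv2.fitLine(w2[:,:2].astype(np.float32),cv2.DIST_HUBER,0,.01,.01);print(len(w2),l.ravel())
from plant import manip
s=manip.sense();Rt=R.from_quat(s["tcp_rot"]).as_matrix();print(Rt)
```

```text
((0.6039960980415344, -0.2435678094625473), (0.2279825210571289, 0.3075890839099884), 1.7100552320480347)
454 [ 0.0256001  -0.99967223  0.62477016 -0.26337516]
[[-9.09469581e-01 -5.89339331e-04  4.15770049e-01]
 [-4.15770457e-01  1.07197656e-03 -9.09468954e-01]
 [ 9.02900776e-05 -9.99999252e-01 -1.21995995e-03]]
```

>>> {"op": "drive_tool", "data": {"moves": [[[0,0,-1,0,0.95,0],[0,0,-1,0,0.95,0],[0,0,-1,0,0.95,0],[-1,0,-0.7,0,0,0],[-1,0,-0.7,0,0,0]]], "jaw": 0.2}}

```text
clock: 0.78
position: [0.2921, -0.5042, 0.2414]
tcp_rot: [-0.011, 0.707, -0.707, 0.011]
ft_force: [-0.0, -0.4, 0.9]
finger_gap: 0.0537
```

>>> {"op": "drive_tool", "data": {"moves": [[[-1,0,-0.7,0,0,0],[-1,0,-0.7,0,0,0],[-1,0,-0.7,0,0,0],[-1,0,-0.7,0,0,0],[-1,0,-0.7,0,0,0]]]}}

```text
clock: 1.4
position: [0.3902, -0.4312, 0.2413]
tcp_rot: [-0.011, 0.707, -0.707, 0.011]
ft_force: [0.4, -0.7, -0.4]
finger_gap: 0.0522
```

```bash
cat > goal.py <<'E'
from h import *
from plant import manip
def go(p,ax=(-.9995,-.03,0),tilt=0):
    s=manip.sense();Rt=R.from_quat(s["tcp_rot"]).as_matrix()
    x=np.array(ax);y=np.array([0,0,-1.]);z=np.cross(x,y)
    Rg=np.c_[x,y,z]@R.from_rotvec([0,0,tilt]).as_matrix()
    print("t",s["clock"],"p",s["position"].round(4),"F",s["ft_force"].round(1),"gap",round(s["finger_gap"],4))
    print("shift units",(Rt.T@(np.array(p)-s["position"])/.02).round(2),"turn units",(np.degrees(R.from_matrix(Rt.T@Rg).as_rotvec())/8).round(2))
    print("toolx",Rt[:,0].round(3),"y",Rt[:,1].round(3),"z",Rt[:,2].round(3))
E
python3 -c "
from goal import *
go([.567,-.3275,.21])"
```

```text
t 1.4 p [ 0.3902 -0.4312  0.2413] F [ 0.4 -0.7 -0.4] gap 0.0522
shift units [-9.    1.56 -4.91] turn units [0.   0.01 0.  ]
toolx [-1.    -0.031  0.   ] y [-0.  0. -1.] z [ 0.031 -1.    -0.   ]
```

>>> {"op": "drive_tool", "data": {"moves": [[[-1,0.2,-0.6,0,0,0],[-1,0.2,-0.6,0,0,0],[-1,0.2,-0.6,0,0,0],[-1,0.2,-0.6,0,0,0],[-1,0.2,-0.6,0,0,0]]]}}

```text
clock: 2.02
position: [0.4883, -0.3683, 0.2211]
tcp_rot: [-0.011, 0.707, -0.707, 0.011]
ft_force: [-0.3, 0.1, 0.2]
finger_gap: 0.0521
```

>>> {"op": "drive_tool", "data": {"moves": [[[-1,0.2,-0.6,0,0,0],[-1,0.2,-0.6,0,0,0],[-1,0.1,-0.4,0,0,0],[0,0,0,0,0,0],[0,0,0,0,0,0]]]}}

```text
clock: 2.65
position: [0.5463, -0.3357, 0.2115]
tcp_rot: [0.011, -0.707, 0.707, -0.01]
ft_force: [-0.4, 0.1, 0.8]
finger_gap: 0.0523
```

```bash
python3 -c "
from goal import *
go([.567,-.3275,.20])
s=manip.sense();c=manip.read_camera('wrist');cv2.imwrite('pics/w1.png',c['img'][:,:,::-1])
uv=red(c,(0,0,640,400))
f=200/np.tan(np.radians(c['fov_y'])/2);d=c['depth'][uv[:,1],uv[:,0]]
p=np.c_[(uv[:,0]-c['cx'])/f*d,(uv[:,1]-c['cy'])/f*d,d]
T=c['T_tool_cam'];p=p@T[:3,:3].T+T[:3,3]
w=p@R.from_quat(s['tcp_rot']).as_matrix().T+s['position']
print(len(w),w.mean(0),w.min(0),w.max(0))
"
```

```text
t 2.65 p [ 0.5463 -0.3357  0.2115] F [-0.4  0.1  0.8] gap 0.0523
shift units [-1.05  0.58 -0.38] turn units [-0.  0.  0.]
toolx [-1.    -0.03   0.001] y [-0.001 -0.    -1.   ] z [ 0.03 -1.    0.  ]
885 [ 0.56901513 -0.33243542  0.14908431] [ 0.54999506 -0.33848266  0.14215801] [ 0.5850399  -0.3263958   0.15503182]
```

View pics/w1.png

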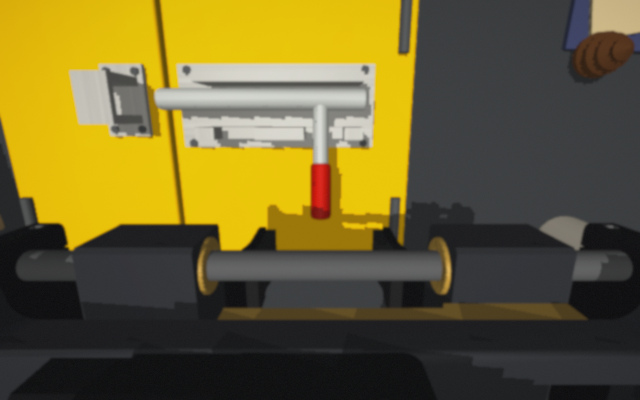

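The wrist view shows the open jaws straddling the red sleeve, which is at about (320,190). The wrist and top cameras agree on its position to about 4 mm. Next I'll pre-tilt the tool by 20° and descend.

>>> {"op": "drive_tool", "data": {"moves": [[[-0.4,0,-0.1,0,0,0.83],[-0.4,0,-0.1,0,0,0.83],[-0.2,0,0,0,0,0.83],[0,0,0,0,0,0]]]}}

```text
clock: 3.2
position: [0.5639, -0.3321, 0.2135]
tcp_rot: [0.113, 0.698, -0.695, 0.131]
ft_force: [0.3, 0.4, 0.4]
finger_gap: 0.0519
```

```bash
python3 -c "
from goal import *
go([.566,-.331,.144],tilt=np.radians(20))"
```

```text
t 3.2 p [ 0.5639 -0.3321  0.2135] F [0.3 0.4 0.4] gap 0.0519
shift units [ 1.08  3.3  -0.05] turn units [-0.01 -0.02  0.02]
toolx [-0.94  -0.025 -0.34 ] y [ 0.339  0.009 -0.941] z [ 0.027 -1.     0.   ]
```

>>> {"op": "drive_tool", "data": {"moves": [[[0.27,0.82,0,0,0,0],[0.27,0.82,0,0,0,0],[0.27,0.82,0,0,0,0],[0.27,0.82,0,0,0,0],[0,0,0,0,0,0]]]}}

```text
clock: 3.82
position: [0.5677, -0.3295, 0.1419]
tcp_rot: [0.111, 0.699, -0.694, 0.132]
ft_force: [0.3, 0.5, 0.8]
finger_gap: 0.0523
```

```bash
python3 -c "
from goal import *
go([.566,-.331,.144],tilt=np.radians(20))
c=manip.read_camera('wrist');cv2.imwrite('pics/w2.png',c['img'][:,:,::-1])
c=manip.read_camera('scene');cv2.imwrite('pics/s2.png',cv2.resize(c['img'][90:290,150:400,::-1],None,fx=3,fy=3,interpolation=cv2.INTER_CUBIC))
"
```

```text
t 3.825 p [ 0.5677 -0.3295  0.1419] F [0.3 0.5 0.8] gap 0.0523
shift units [ 0.05 -0.13  0.07] turn units [0.02 0.   0.03]
toolx [-0.941 -0.029 -0.338] y [ 0.338  0.013 -0.941] z [ 0.031 -1.    -0.002]
```

View pics/s2.png

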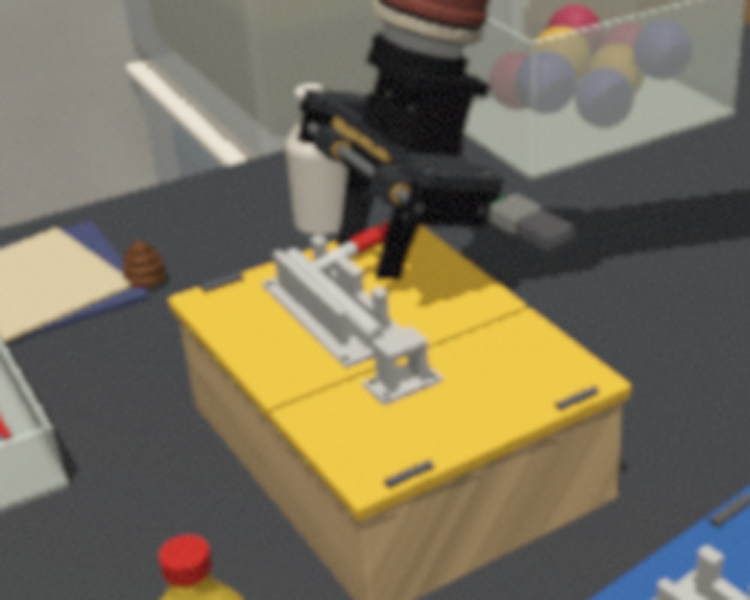

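View pics/w2.png

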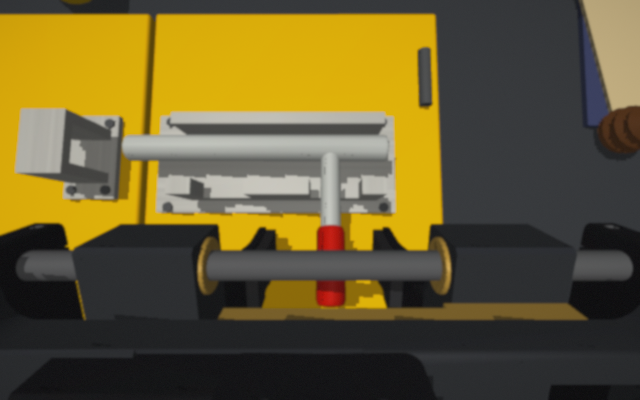

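The sleeve sits between the fingers at about (331,265), nearly centred. Closing the jaws.

>>> {"op": "drive_tool", "data": {"moves": [[[0,0,0.08,0,0,0],[0,0,0,0,0,0],[0,0,0,0,0,0],[0,0,0,0,0,0],[0,0,0,0,0,0]]], "jaw": -1}}

```text
clock: 4.55
position: [0.5686, -0.3319, 0.1444]
tcp_rot: [0.112, 0.698, -0.694, 0.133]
ft_force: [-0.1, 0.4, 0.8]
finger_gap: 0.0127
```

```bash
python3 -c "
from goal import *
go([.566,-.331,.144],tilt=np.radians(20))
# lift plan: rod centre
rx,rz=.6275,.134
p=manip.sense()['position']; a0=np.arctan2(p[2]-rz,rx-p[0]); r=np.hypot(p[2]-rz,rx-p[0]); print('a0',a0,'r',r)
Rt=R.from_quat(manip.sense()['tcp_rot']).as_matrix()
Rc=Rt;prev=p
n=6;tot=0.82
for i in range(1,n+1):
    a=a0+tot*i/n; q=np.array([rx-r*np.cos(a),p[1],rz+r*np.sin(a)])
    print((Rc.T@(q-prev)/.02).round(3)); prev=q
    Rc=Rc@R.from_rotvec([0,0,-tot/n]).as_matrix()
print(np.degrees(tot/n)/8,prev)
"
```

```text
t 4.55 p [ 0.5686 -0.3319  0.1444] F [-0.1  0.4  0.8] gap 0.0127
shift units [ 0.13 -0.02 -0.05] turn units [0.   0.01 0.01]
toolx [-0.94  -0.029 -0.341] y [ 0.341  0.01  -0.94 ] z [ 0.031 -1.    -0.   ]
a0 0.17524575061274653 r 0.05979622526744298
[-0.228 -0.339  0.003]
[-0.228 -0.339  0.005]
[-0.228 -0.339  0.006]
[-0.227 -0.339  0.008]
[-0.227 -0.339  0.009]
[-0.227 -0.339  0.01 ]
0.9788029000151562 [ 0.59495311 -0.33186848  0.18416262]
```

The grip is confirmed at 12.7 mm. The measured arm radius is 59.8 mm at 10°, which matches the spec, so I'll lift along the arc.

>>> {"op": "drive_tool", "data": {"moves": [[[-0.23,-0.34,0,0,0,-0.98],[-0.23,-0.34,0,0,0,-0.98],[0,0,0,0,0,0]]]}}

```text
clock: 4.92
position: [0.5733, -0.3312, 0.1597]
tcp_rot: [0.013, 0.707, -0.706, 0.036]
ft_force: [-8.2, 0.7, 3.0]
finger_gap: 0.0128
```

```bash
python3 -c "
from goal import *
a=.8+0
go([.595,-.332,.184],tilt=np.radians(20)-.82)
p=manip.sense()['position'];print(np.arctan2(p[2]-.134,.6275-p[0])-.175,np.hypot(p[2]-.134,.6275-p[0]))"
```

```text
t 4.925 p [ 0.5733 -0.3312  0.1597] F [-8.2  0.7  3. ] gap 0.0128
shift units [-1.16 -1.14  0.08] turn units [-0.    0.02 -3.87]
toolx [-0.997 -0.033 -0.069] y [ 0.069  0.003 -0.998] z [ 0.033 -0.999 -0.001]
0.26768622422500954 0.05992867652550265
```

>>> {"op": "drive_tool", "data": {"moves": [[[-0.25,-0.33,0,0,0,-0.98],[-0.25,-0.33,0,0,0,-0.98],[-0.23,-0.33,0,0,0,-0.98],[-0.23,-0.33,0,0,0,-0.95],[0,0,0,0,0,0]]]}}

```text
clock: 5.55
position: [0.5954, -0.3304, 0.1817]
tcp_rot: [0.178, -0.685, 0.689, 0.156]
ft_force: [-3.7, 0.6, 5.1]
finger_gap: 0.013
```

```bash
python3 -c "
from goal import *
go([.595-.003*.6,-.332+.0615,.184],tilt=np.radians(20)-.82)
p=manip.sense()['position'];print(np.arctan2(p[2]-.134,.6275-p[0])-.175,np.hypot(p[2]-.134,.6275-p[0]))
c=manip.read_camera('scene');cv2.imwrite('pics/s3.png',cv2.resize(c['img'][90:290,150:400,::-1],None,fx=3,fy=3,interpolation=cv2.INTER_CUBIC))"
```

```text
t 5.55 p [ 0.5954 -0.3304  0.1817] F [-3.7  0.6  5.1] gap 0.013
shift units [ 0.06 -0.09 -3.  ] turn units [0.01 0.02 0.04]
toolx [-0.888 -0.029  0.459] y [-0.459 -0.013 -0.888] z [ 0.032 -0.999 -0.002]
0.8039235459087819 0.05752479418568137
```

View pics/s3.png

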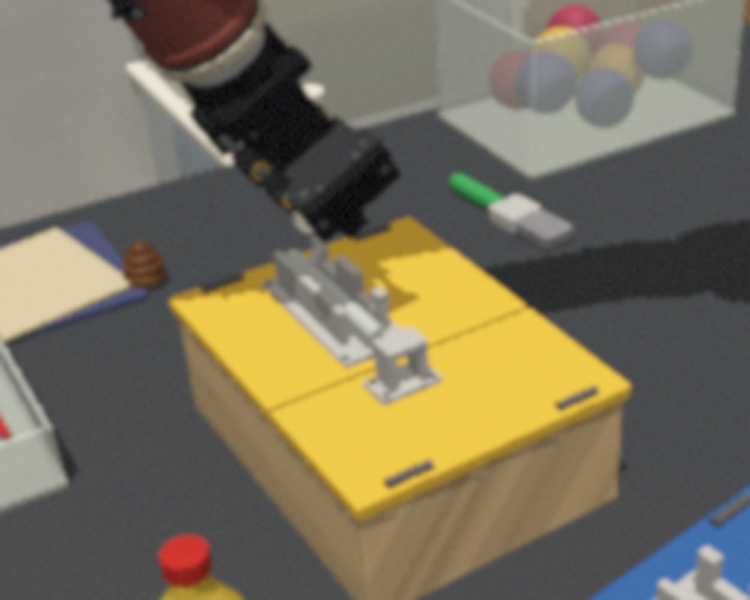

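The handle is lifted to about 0.80 rad with low force. Sliding towards shut along −z of the tool.

>>> {"op": "drive_tool", "data": {"moves": [[[0,0,-0.5,0,0,0],[0,0,-0.5,0,0,0],[0,0,-0.5,0,0,0],[0,0,-0.5,0,0,0],[0,0,0,0,0,0]]]}}

```text
clock: 6.22
position: [0.5953, -0.2891, 0.1829]
tcp_rot: [0.176, -0.686, 0.69, 0.153]
ft_force: [5.0, 0.5, -11.9]
finger_gap: 0.0127
```

>>> {"op": "drive_tool", "data": {"moves": [[[0,0,-0.3,0,0,0],[0,0,-0.3,0,0,0],[0,0,0,0,0,0]]]}}

```text
clock: 6.6
position: [0.5948, -0.2784, 0.1828]
tcp_rot: [0.175, -0.685, 0.69, 0.153]
ft_force: [6.1, 0.7, -11.8]
finger_gap: 0.0132
```

```bash
python3 -c "
from goal import *
go([.595-.003*.6,-.332+.0615,.184],tilt=np.radians(20)-.82)
p=manip.sense()['position'];print(np.arctan2(p[2]-.134,.6255-p[0])-.175,np.hypot(p[2]-.134,.6255-p[0]))
c=manip.read_camera('wrist');cv2.imwrite('pics/w4.png',c['img'][:,:,::-1])
c=manip.read_camera('top');cv2.imwrite('pics/t4.png',cv2.resize(c['img'][95:245,310:510,::-1],None,fx=4,fy=4,interpolation=cv2.INTER_CUBIC))"
```

```text
t 6.6 p [ 0.5948 -0.2784  0.1828] F [  6.1   0.7 -11.8] gap 0.0132
shift units [ 0.09 -0.02 -0.4 ] turn units [ 0.    0.01 -0.02]
toolx [-0.892 -0.029  0.451] y [-0.451 -0.014 -0.892] z [ 0.032 -0.999 -0.001]
0.8349309837627665 0.05767951452878729
```

View pics/w4.png

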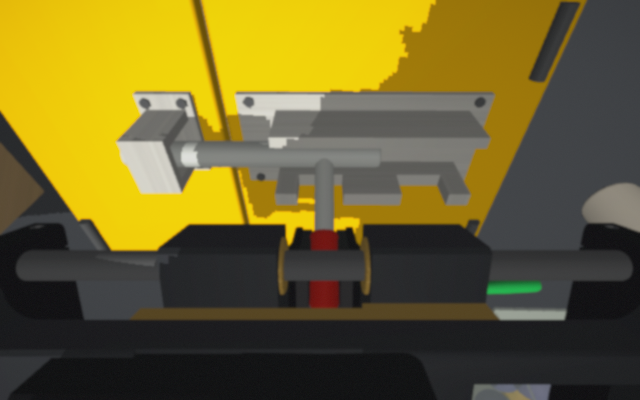

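View pics/t4.png

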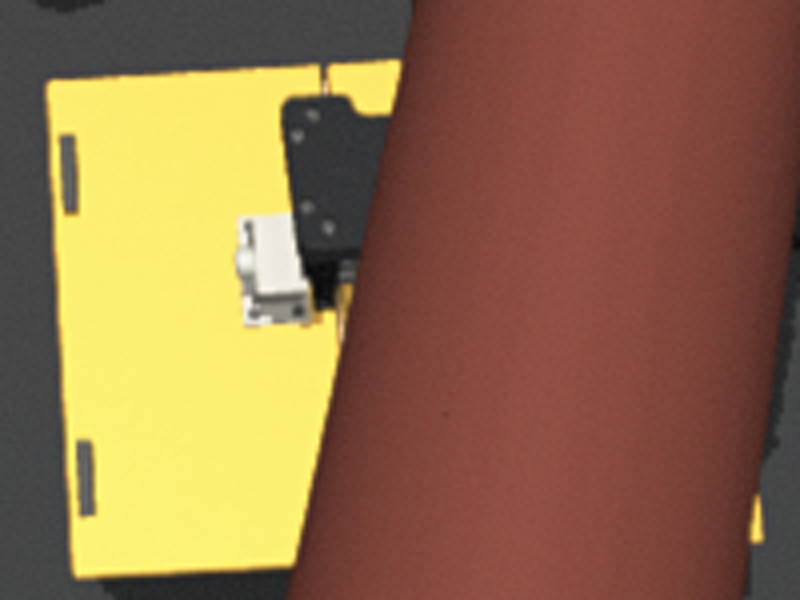

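In the wrist view, the handle at (323,190) lines up with the shut notch between the rail posts at about 300 and 345. The rod end is inside the keeper. Lowering now.

>>> {"op": "drive_tool", "data": {"moves": [[[0.22,0.35,0,0,0,0.98],[0.22,0.35,0,0,0,0.98],[0.22,0.35,0,0,0,0.98],[0,0,0,0,0,0]]]}}

```text
clock: 7.2
position: [0.5766, -0.2792, 0.1685]
tcp_rot: [0.028, -0.706, 0.707, 0.007]
ft_force: [19.5, 0.7, -14.5]
finger_gap: 0.0131
```

```bash
python3 -c "
from goal import *
go([.5665,-.278,.1445],tilt=np.radians(20))
p=manip.sense()['position'];print(np.arctan2(p[2]-.134,.6258-p[0])-.175,np.hypot(p[2]-.134,.6258-p[0]))"
```

```text
t 7.2 p [ 0.5766 -0.2792  0.1685] F [ 19.5   0.7 -14.5] gap 0.0131
shift units [ 0.45  1.22 -0.08] turn units [-0.    0.01  2.85]
toolx [-0.998 -0.031  0.049] y [-0.049 -0.002 -0.999] z [ 0.031 -1.     0.001]
0.4365783936586413 0.06004140506124811
```

>>> {"op": "drive_tool", "data": {"moves": [[[0.1,0.35,0,0,0,0.98],[0.18,0.35,0,0,0,0.98],[0,0,0,0,0,0]]]}}

```text
clock: 7.58
position: [0.5681, -0.2808, 0.1546]
tcp_rot: [0.067, 0.704, -0.702, 0.087]
ft_force: [3.0, -1.2, -1.5]
finger_gap: 0.0125
```

```bash
python3 -c "
from goal import *
go([.5665,-.278,.1445],tilt=np.radians(20))
p=manip.sense()['position'];print(np.arctan2(p[2]-.134,.6258-p[0])-.175,np.hypot(p[2]-.134,.6258-p[0]))"
```

```text
t 7.575 p [ 0.5681 -0.2808  0.1546] F [ 3.  -1.2 -1.5] gap 0.0125
shift units [ 0.19  0.48 -0.14] turn units [-0.01 -0.01  0.94]
toolx [-0.976 -0.028 -0.216] y [ 0.216  0.005 -0.976] z [ 0.028 -1.     0.001]
0.1684889920104093 0.0612418194093606
```

>>> {"op": "drive_tool", "data": {"moves": [[[0.18,0.42,-0.12,0,0,0.9],[0,0.05,0,0,0,0],[0,0,0,0,0,0]]]}}

```text
clock: 7.95
position: [0.5655, -0.2787, 0.1441]
tcp_rot: [0.107, 0.699, -0.695, 0.128]
ft_force: [-14.8, -0.7, 4.3]
finger_gap: 0.0128
```

```bash
python3 -c "
from goal import *
go([.5665,-.278,.1445],tilt=np.radians(20))
p=manip.sense()['position'];print(np.arctan2(p[2]-.134,.6258-p[0])-.175,np.hypot(p[2]-.134,.6258-p[0]))
c=manip.read_camera('wrist');cv2.imwrite('pics/w5.png',c['img'][:,:,::-1])"
```

```text
t 7.95 p [ 0.5655 -0.2787  0.1441] F [-14.8  -0.7   4.3] gap 0.0128
shift units [-0.05 -0.   -0.03] turn units [ 0.   -0.    0.11]
toolx [-0.944 -0.028 -0.328] y [ 0.327  0.01  -0.945] z [ 0.03 -1.   -0.  ]
-0.008550799815985888 0.06113509825742149
```

View pics/w5.png

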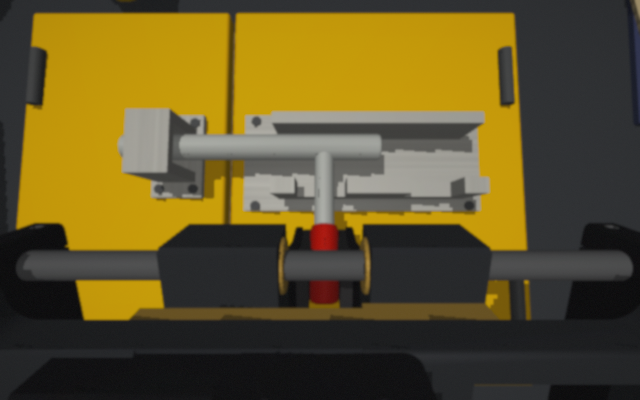

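The handle is down in the shut notch at about (323,190), between the rail posts at 297 and 345. I'll release to a moderate opening and then retreat along the tool axis.

>>> {"op": "drive_tool", "data": {"moves": [[[0,0,0,0,0,0],[0,0,0,0,0,0],[0,0,0,0,0,0],[0,0,0,0,0,0]]], "jaw": 0.2}}

```text
clock: 8.5
position: [0.5685, -0.2773, 0.1442]
tcp_rot: [0.109, 0.699, -0.695, 0.131]
ft_force: [-0.7, -0.3, -0.3]
finger_gap: 0.0446
```

>>> {"op": "drive_tool", "data": {"moves": [[[0,-0.5,0,0,0,0],[0,-1,0,0,0,0],[0,-1,0,0,0,0],[0,-1,0,0,0,0],[0,-1,0,0,0,0]]]}}

```text
clock: 9.12
position: [0.5377, -0.2784, 0.2302]
tcp_rot: [0.109, 0.698, -0.695, 0.131]
ft_force: [-0.4, -0.1, -0.1]
finger_gap: 0.0521
```

>>> {"op": "drive_tool", "data": {"moves": [[[0,-1,0,0,0,0],[0,-1,0,0,0,0],[0,-0.5,0,0,0,0],[0,0,0,0,0,0],[0,0,0,0,0,0]]]}}

```text
clock: 9.75
position: [0.5213, -0.2787, 0.2751]
tcp_rot: [0.109, 0.699, -0.695, 0.13]
ft_force: [-0.2, -0.3, 0.1]
finger_gap: 0.0526
```

```bash
python3 -c "
from goal import *
s=manip.sense()
c=manip.read_camera('wrist');cv2.imwrite('pics/w6.png',c['img'][:,:,::-1])
uv=red(c,(0,0,640,400))
f=200/np.tan(np.radians(c['fov_y'])/2);d=c['depth'][uv[:,1],uv[:,0]]
p=np.c_[(uv[:,0]-c['cx'])/f*d,(uv[:,1]-c['cy'])/f*d,d]
T=c['T_tool_cam'];p=p@T[:3,:3].T+T[:3,3]
w=p@R.from_quat(s['tcp_rot']).as_matrix().T+s['position']
print(len(w),w.mean(0),w.min(0),w.max(0),s['ft_force'],s['clock'])
c=manip.read_camera('scene');cv2.imwrite('pics/s6.png',cv2.resize(c['img'][90:,150:600,::-1],None,fx=1.7,fy=1.7,interpolation=cv2.INTER_CUBIC))
"
```

```text
496 [ 0.56492356 -0.27876015  0.14948196] [ 0.54710786 -0.28455455  0.14373066] [ 0.58312401 -0.27291873  0.15419272] [-0.20729121 -0.32041955  0.10236249] 9.75
```

View pics/w6.png

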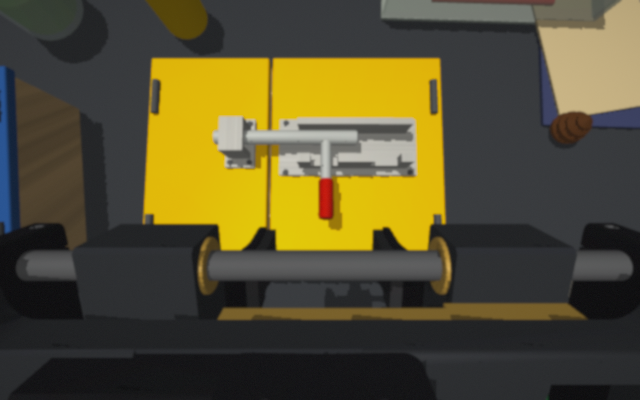

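View pics/s6.png

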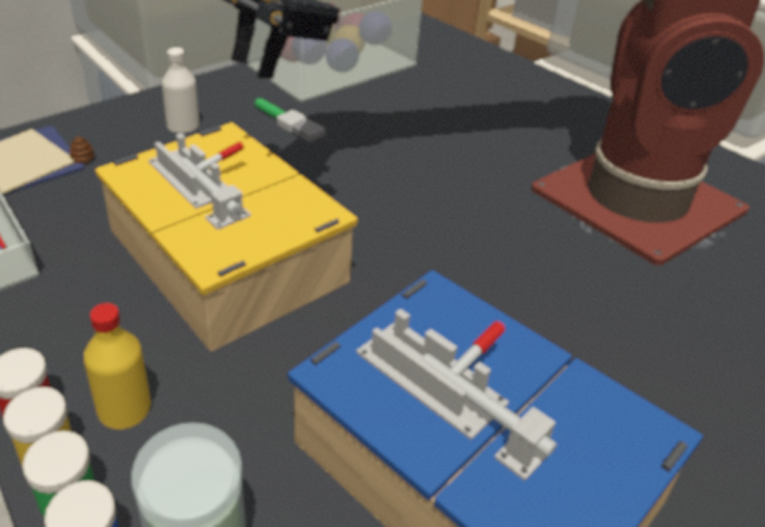

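```bash
python3 -c "
from plant import manip
print(manip.hand_in())"
```

```text
the job is handed in; nothing more can be done
None
```

I bolted the yellow chest shut and handed the job in at about 9.8 s; `hand_in()` gives no verdict. I gripped the red handle, lifted it about 0.8 rad, slid the bolt about 53 mm into the keeper, lowered the handle into the shut notch, let go and backed away.

**Last checks, after release:**
- **Handle height:** the top of the red sleeve averages z = 0.149 m, the same as when it lay in the open notch, so it is fully down.
- **Slide:** the sleeve had moved 53.7 mm towards the shut end. The pictures show the handle between the shut-notch posts and the rod through the keeper. I have no direct reading of the joint, but my estimate is about 62 mm of the 70, near the middle of the notch.
- **Robot clear:** the wrist force is near zero and the TCP is about 14 cm clear of the handle.
- **Blue bolt:** its handle looks down in its notch, and I never went near it.

**Disagreements:**
- The top and wrist cameras differed by about 4 mm on the sleeve's position at the start. The grasp settled that: the measured handle radius was 59.8 mm at 10°, as specified.
- While lowering, the side force on the wrist reached about 20 N, so I trimmed the path. The highest reading at the checks was about 24 N in total, against the 120 N limit.

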